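Find the switch that still snaps and fit it to the control box

TASK

Three of the four salvaged pushbutton switches on the bench have gone soft and one still snaps. Where they stand, press their caps one after another, slowly and with no more than about 12 N, until one clearly gives way with a snap under the finger and then let it spring back; take that switch by its housing and stand it upright in the empty square seat of the yellow control box, fully home, and let go. Leave the soft switches and everything else on the bench standing where they are.

Things in the scene. Friction and masses are not known exactly. Their poses are not given: they have to be found in the camera images.
- key_a: one of four pushbutton switches that look the same (letters in no order): square grey housing 44 x 44 mm, 45 mm tall, about 0.2 kg, standing loose and upright on the bench; origin at the centre of the housing's underside, z up, x and y along its sides (it looks the same after a quarter turn)
- cap_a: round red cap of key_a, 28 mm across; origin: centre of its flat top, 60 mm over the housing's underside when not pressed. Travel 7.5 mm to a hard stop. Good switch: 0.6 N at first, about 7 N at 1.5 to 2.5 mm, then snaps: falls below 4 N at 5 mm, 2.5 N at 6 mm, then rises a little. Soft switch: stiffens evenly to 3 to 8 N at the stop, no drop. One of the four is good. Over 16 N breaks a cap
- key_b: one of four pushbutton switches that look the same (letters in no order): square grey housing 44 x 44 mm, 45 mm tall, about 0.2 kg, standing loose and upright on the bench; origin at the centre of the housing's underside, z up, x and y along its sides (it looks the same after a quarter turn)
- cap_b: round red cap of key_b, 28 mm across; origin: centre of its flat top, 60 mm over the housing's underside when not pressed. Travel 7.5 mm to a hard stop. Good switch: 0.6 N at first, about 7 N at 1.5 to 2.5 mm, then snaps: falls below 4 N at 5 mm, 2.5 N at 6 mm, then rises a little. Soft switch: stiffens evenly to 3 to 8 N at the stop, no drop. One of the four is good. Over 16 N breaks a cap
- key_c: one of four pushbutton switches that look the same (letters in no order): square grey housing 44 x 44 mm, 45 mm tall, about 0.2 kg, standing loose and upright on the bench; origin at the centre of the housing's underside, z up, x and y along its sides (it looks the same after a quarter turn)
- cap_c: round red cap of key_c, 28 mm across; origin: centre of its flat top, 60 mm over the housing's underside when not pressed. Travel 7.5 mm to a hard stop. Good switch: 0.6 N at first, about 7 N at 1.5 to 2.5 mm, then snaps: falls below 4 N at 5 mm, 2.5 N at 6 mm, then rises a little. Soft switch: stiffens evenly to 3 to 8 N at the stop, no drop. One of the four is good. Over 16 N breaks a cap
- key_d: one of four pushbutton switches that look the same (letters in no order): square grey housing 44 x 44 mm, 45 mm tall, about 0.2 kg, standing loose and upright on the bench; origin at the centre of the housing's underside, z up, x and y along its sides (it looks the same after a quarter turn)
- cap_d: round red cap of key_d, 28 mm across; origin: centre of its flat top, 60 mm over the housing's underside when not pressed. Travel 7.5 mm to a hard stop. Good switch: 0.6 N at first, about 7 N at 1.5 to 2.5 mm, then snaps: falls below 4 N at 5 mm, 2.5 N at 6 mm, then rises a little. Soft switch: stiffens evenly to 3 to 8 N at the stop, no drop. One of the four is good. Over 16 N breaks a cap
- control_box: yellow control box fixed to the bench, 100 mm (x) x 160 mm (y) x 45 mm high, flat top with a small green lamp at the -y end (5 mm high) and an empty square seat at the +y end; origin at the centre of its underside, z up, x across its short side, y along its long side
- seat (a point): centre of the floor of the box's empty square seat, 29 mm over the bench; the seat is 49 x 49 mm, 16 mm deep below the box's top, its sides along the box's x and y; a switch standing in it fully home has its origin here (its housing then stands 29 mm out of the box). A quarter turn makes no difference
- mug: blue mug, 80 mm wide, 90 mm tall, origin under its centre; bystander
- tape_roll: clear tape roll lying flat, 84 mm wide, 24 mm high, origin under its centre; bystander
- screwdriver: screwdriver with red handle, lying; bystander
- brush: brush with orange handle, lying; bystander
- glue_jar: jar with blue cap, 60 mm wide, 85 mm tall, origin under its centre; bystander
- foam_scale: white carved foam scale, a low dome 90 mm wide, 26 mm high, origin under its centre; bystander
There are look-alikes about, which are no part of the job. Leave any green or pink look-alike of the key_c alone. Leave any pink look-alike of the key_a alone.

How it is judged:
By the outcome, as a careful person would: the job done as asked, in the order asked, and still so for the second after the job is handed in, with the robot touching nothing.
It also fails if it takes over 72 s, if anything falls off the work surface, if the arm or the gripper's body presses on something with over 40 N, if the wrist force passes 120 N, or if a joint passes its speed limit or range.

ROBOT

A 6-joint arm with a two-finger parallel gripper is mounted at the origin on the work surface. World frame = base frame: x ahead of the robot, y to its left, z up, the work surface at z = 0. Lengths are in m, angles in rad, forces in N, time in s.
With the tool pointing down it reaches from about 0.375 to 0.9 m from the base axis. Payload 3.1 kg.
Tool frame: the origin (TCP) lies between the finger pads; the fingertips stand 8 mm ahead of it and the grasp point (between the pads) lies 11 mm behind it; z points along the fingers, y is the line along which they close (so a half turn about z gives the same grasp; the last joint's range is limited). The gripper opens to 85 mm and grips with 20 to 120 N. Pads are 22 mm wide; open, the fingers measure 114 mm over their backs; the gripper's body (76 mm by 85 mm) begins 54 mm behind the grasp point. The pads swing forward as they close: fully open they stand 13 mm farther back than shut.
Start: joints at [1.111, 0.527, 1.433, -0, 1.181, -0.178], TCP at [0.174, 0.6, 0.239] pointing down, gripper open.
Joint ranges: [-3.08, 3.08], [-0.75, 2.2], [0.22, 2.44], [-1.43, 4.57], [0, 2.65], [-2.85, 2.85]. Speed limits (rad/s): [2.79, 2.79, 3.14, 3.14, 3.14, 3.14].

INTERFACE

Orientations are given as a unit quaternion [x, y, z, w].
In Python, from station import readout, cams, sign_off gives the robot as it stands.
- The arm moves only by the tool send_rows, never from a script. Its argument "commands" is text: rows parted by semicolons, each of 5 numbers parted by spaces: the finger opening in mm, from 0 to 85.4, then the shift along the tool's x, y, z each as a share of 0.02 m, from -1 to 1, then the turn about the tool's z as a share of 4 degrees, from -1 to 1. In form: grip dx dy dz spin; .... A call has 1 to 20 rows; each row shifts and turns the commanded pose from where the row before left it, along the tool's axes as they then stand; what a row does not reach is not made up. A row lasts 1/12 s, in which the tool goes at most 41.7 mm and 7.16 degrees, less where a joint would pass 70% of its speed; a pose out of reach is approached as far as the arm can. A call with a number of a shift or a turn outside -1 to 1 is refused whole. A call with a gripper value outside its range is refused whole. The fingers move at their own pace and stop on an object; "grip_force" is the grip in N (left out, the last holds). Time passes only in rows, so rows that do not move let the fingers close. It gives the time, the measured TCP pose, the force, the opening and the grip force at its end, in the units of the state.
- readout.sense(): the state, without advancing time (a new reading comes with each control period).
- cams.snapshot(name): name is "scene" or "top" or "wrist"; returns a dict with "pixels" (420x560x3 uint8, red, green, blue), "intrinsics" (3x3 intrinsics, pixels), "dist" ([k1, k2, p1, p2, k3] as OpenCV has them; the pictures are not rectified), "eye" and "rotation" of the camera in the world. Camera axes: x right, y down, z forward; pixel columns grow to the right and rows downward; lengths in m; the calibration is good to about 2 mm. A picture is of the moment at which its call begins. There is no depth.
- sign_off(): hands the job in; it is judged then, once.
The state is a dict: "t": time; "q": joint angles; "qd": joint speeds; "tau": joint torques, N m; "tcp_pos": TCP position; "tool_rot": TCP orientation; "force": force on the tool from outside, world axes, zero at the start; "ft_torque": the same for the moment, N m; "finger_gap": opening from 0.0 (shut) to 1.0 (fully open); "gripper_force": force on a finger pad.
Only numpy, scipy, OpenCV 4.12 (cv2) and the standard library are available. Lean on these libraries where they do the work, as an engineer would, in place of code of your own. Each camera call takes 0.05 s, during which the arm holds its last target. There are 200 camera calls.

## Working session

There is one attempt and no reset: what is moved stays moved. The work goes in short steps, Python scripts to look and compute and a tool call to move; the robot and the scene stay as the last step left them, time stands still between calls to the robot, and variables do not carry over. Pictures are saved under pics/ and viewed, at most 10 in all, crops included, and the job is handed in when it is done.

Besides the shell and the picture viewer there is one more tool, called after ">>>" as name(argument=value, ...) on one line, values as JSON. send_rows: Moves the arm, as the interface text tells. Its arguments: {"type":"object","properties":{"commands":{"type":"string"},"grip_force":{"type":"number"}},"required":["commands"]}

```bash
mkdir -p pics; ls; cat > h.py <<'E'
import numpy as np, cv2
from station import readout, cams
def shot(n,f):
    s=cams.snapshot(n); cv2.imwrite('pics/'+f,s['pixels'][:,:,::-1]); return s
def ray(s,uv):
    p=cv2.undistortPoints(np.array([[uv]],float),np.array(s['intrinsics'],float),np.array(s['dist'],float))[0,0]
    d=np.array(s['rotation'])@np.array([p[0],p[1],1]); return np.array(s['eye']),d
def at(s,uv,z):
    e,d=ray(s,uv); return e+d*(z-e[2])/d[2]
def proj(s,P):
    R=np.array(s['rotation']);t=-R.T@np.array(s['eye'])
    return cv2.projectPoints(np.array(P,float).reshape(-1,3),cv2.Rodrigues(R.T)[0],t,np.array(s['intrinsics'],float),np.array(s['dist'],float))[0][:,0]
def red(s):
    h=cv2.cvtColor(s['pixels'],cv2.COLOR_RGB2HSV)
    m=((((h[...,0]<8)|(h[...,0]>172))&(h[...,1]>130)&(h[...,2]>70))*255).astype(np.uint8)
    n,l,st,c=cv2.connectedComponentsWithStats(m)
    return [(c[i].round(1),st[i]) for i in range(1,n) if st[i,4]>30]
E
python3 - <<'E'
from h import *
import pickle
for n in('top','scene'):
    s=shot(n,n+'0.png'); pickle.dump(s,open(n+'.pkl','wb')); print(n,np.round(s['eye'],3),np.round(s['rotation'],2).tolist())
    for c,st in red(s): print(c,st,at(s,c,.06).round(4))
print(readout.sense())
E
```

```text
pics
top [ 0.295 -0.018  1.407] [-0.7, 0.72, -0.05, 0.05]Traceback (most recent call last):
  File "<stdin>", line 5, in <module>
  File "h.py", line 9, in at
    e,d=ray(s,uv); return e+d*(z-e[2])/d[2]
        ~~~^^^^^^
  File "h.py", line 7, in ray
    d=np.array(s['rotation'])@np.array([p[0],p[1],1]); return np.array(s['eye']),d
      ~~~~~~~~~~~~~~~~~~~~~~~^~~~~~~~~~~~~~~~~~~~~~~~
ValueError: matmul: Input operand 1 has a mismatch in its core dimension 0, with gufunc signature (n?,k),(k,m?)->(n?,m?) (size 3 is different from 4)
```

View pics/top0.png

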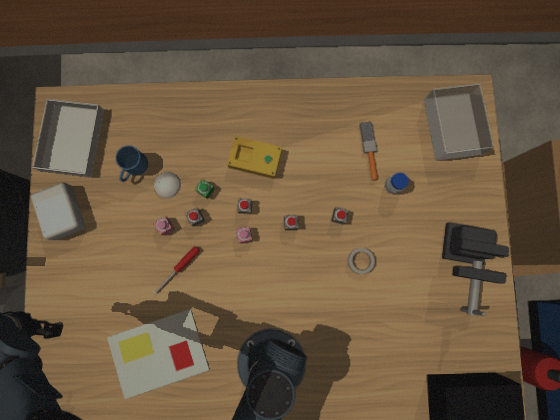

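The top view shows four grey switches with red caps at about (195,216), (245,206), (291,222) and (341,215). There are pink look-alikes at (164,226) and (245,235), and a green one at (205,188). The box is at (256,157), with its lamp on the right at (268,160). The camera's rotation is a quaternion, so I'm fixing the helper.

```bash
sed -i "s/^import numpy.*/&\nfrom scipy.spatial.transform import Rotation as Ro/; s/s=cams.snapshot(n);/s=cams.snapshot(n); s['rotation']=Ro.from_quat(s['rotation']).as_matrix();/" h.py
python3 - <<'E'
from h import *
import pickle
for n in('top','scene'):
    s=shot(n,n+'1.png'); pickle.dump(s,open(n+'.pkl','wb')); print(n,np.round(s['eye'],3))
    for c,st in red(s): print(c,st,at(s,c,.06).round(4))
    if n=='top':
        for uv in [(256,157),(243,152),(268,160)]: print(uv,at(s,uv,.045).round(3))
        im=s['pixels'][120:260,140:380,::-1]; cv2.imwrite('pics/crop.png',cv2.resize(im,None,fx=3.3,fy=3.3,interpolation=2))
        h=cv2.cvtColor(s['pixels'],cv2.COLOR_RGB2HSV); m=cv2.inRange(h,(18,140,120),(32,255,255)); m[300:]=0
        r=cv2.minAreaRect(cv2.findNonZero(m)); 
        for p in cv2.boxPoints(r): print('box',p,at(s,p,.045).round(4))
print(readout.sense())
E
```

```text
top [ 0.295 -0.018  1.407]
[243.7 204.3] [240 201   8   8  52] [0.4986 0.0728 0.06  ]
[341.1 214.3] [337 211   9   8  54] [ 0.4581 -0.2349  0.06  ]
[192.7 215.4] [189 212   8   8  55] [0.4676 0.2351 0.06  ]
[291.3 221. ] [287 218   9   8  53] [ 0.4412 -0.0765  0.06  ]
[186.  258.7] [174 246  25  27 216] [0.3317 0.2564 0.06  ]
[181.1 355.2] [169 341  25  29 458] [0.0399 0.272  0.06  ]
[545.9 373.3] [532 358  28  32 593] [-0.0492 -0.8402  0.06  ]
(256, 157) [0.656 0.031 0.045]
(243, 152) [0.674 0.073 0.045]
(268, 160) [ 0.645 -0.008  0.045]
box [226.7103  164.21674] [0.6344 0.1268 0.045 ]
box [233.6309 135.1502] [0.7317 0.1029 0.045 ]
box [281.35406 146.51288] [ 0.6888 -0.0528  0.045 ]
box [274.43347 175.5794 ] [ 0.5922 -0.0274  0.045 ]
scene [ 1.25  -0.173  1.009]
[346.5 107.6] [333  99  28  19 282] [0.1019 0.2582 0.06  ]
[371.7 171.7] [361 160  22  25 212] [0.3767 0.2459 0.06  ]
[379.6 199. ] [375 195  10   9  63] [0.4739 0.2345 0.06  ]
[415.8 198.3] [412 194   8  11  31] [0.4915 0.3247 0.06  ]
[313.6 204.6] [308 201  13   8  38] [0.456  0.0663 0.06  ]
[257.2 211.5] [252 208  11   8 
[... 151 characters left out ...]

{'t': 0.15, 'q': array([ 1.11051033e+00,  5.28242195e-01,  1.43359782e+00,  1.61828166e-05,
        1.18140080e+00, -1.78506355e-01]), 'qd': array([-4.70531642e-04, -3.08658814e-03, -2.15692323e-03,  9.01926094e-05,
        9.25232819e-05, -5.67373001e-04]), 'tau': array([ 1.54388228e-03, -4.42743802e+01, -1.78277600e+01, -2.71830195e-04,
        5.56408326e-03, -9.50160654e-06]), 'tcp_pos': array([0.17352405, 0.59987916, 0.23856805]), 'tool_rot': array([ 1.40427174e-01,  9.90090667e-01, -7.80052216e-04, -2.65860164e-04]), 'force': array([0.43428132, 0.21817687, 0.80501873]), 'ft_torque': array([ 0.0340211 , -0.02638089,  0.00441115]), 'gripper_force': 0.0, 'finger_gap': 0.9975556984001307}
```

View pics/crop.png

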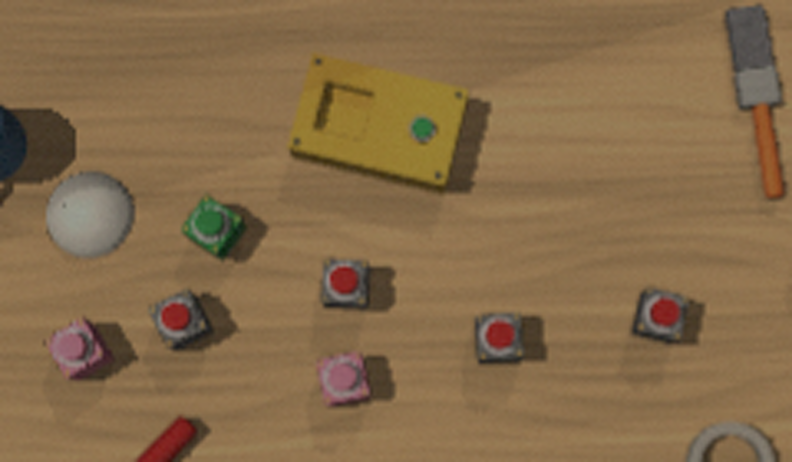

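The crop confirms the layout: the seat is at the left (+y) end of the box and the lamp at the right. The four caps agree between the two views to within about 7 mm in x. I'm averaging the views and moving above the leftmost switch with the fingers closed.

>>> send_rows(commands="0 -0.97 -0.67 0.25 0;0 -0.97 -0.67 0.25 0;0 -0.97 -0.67 0.25 0;0 -0.97 -0.67 0.25 0;0 -0.97 -0.67 0.25 0;0 -0.97 -0.67 0.25 0;0 -0.97 -0.67 0.25 0;0 -0.97 -0.67 0.25 0;0 -0.97 -0.67 0.25 0;0 -0.97 -0.67 0.25 0;0 -0.97 -0.67 0.25 0;0 -0.97 -0.67 0.25 0;0 -0.97 -0.67 0.25 0;0 -0.97 -0.67 0.25 0;0 -0.97 -0.67 0.25 0;0 -0.97 -0.67 0.25 0;0 -0.97 -0.67 0.25 0;0 -0.97 -0.67 0.25 0;0 -0.97 -0.67 0.25 0;0 -0.97 -0.67 0.25 0", grip_force=20)

```text
t: 1.82
tcp_pos: [0.4725, 0.234, 0.1389]
tool_rot: [0.14, 0.99, -0.0, -0.0]
force: [-0.1, -0.3, -0.4]
finger_gap: -0.002
gripper_force: 0.0
```

```bash
cat >> h.py <<'E'
def go(x,y,z,yaw=None):
    # remaining move in units of 20 mm along tool axes; yaw = wanted world angle of tool y (mod 90)
    r=readout.sense(); R=Ro.from_quat(r['tool_rot']).as_matrix()
    d=R.T@(np.array([x,y,z])-r['tcp_pos'])/.02
    print('t',round(r['t'],2),'tcp',r['tcp_pos'].round(4),'F',r['force'].round(2),'gap',round(r['finger_gap'],3),'tilt',R[:2,2].round(4),'q6',r['q'][5].round(2),'yaw_y',np.degrees(np.arctan2(R[1,1],R[0,1])).round(2),'units',d.round(3))
E
python3 - <<'E'
from h import *
s=shot('wrist','w1.png'); print(s['eye'])
for c,st in red(s): print(c,st,at(s,c,.06).round(4))
go(.471,.235,.08)
E
```

```text
[0.40523137 0.25372945 0.27368454]
[245.9  32. ] [ 217    0   65   72 2764] [0.3646 0.2469 0.06  ]
[277.  217.3] [ 258  197   39   41 1300] [0.472  0.2333 0.06  ]
[ 69.2 317. ] [  47  297   46   41 1338] [0.5012 0.0766 0.06  ]
t 1.87 tcp [0.4758 0.2313 0.1382] F [ 2.52 -0.75 -1.07] gap 0.0 tilt [ 0.0023 -0.0017] q6 -1.04 yaw_y 73.73 units [0.289 0.115 2.911]
```

View pics/w1.png

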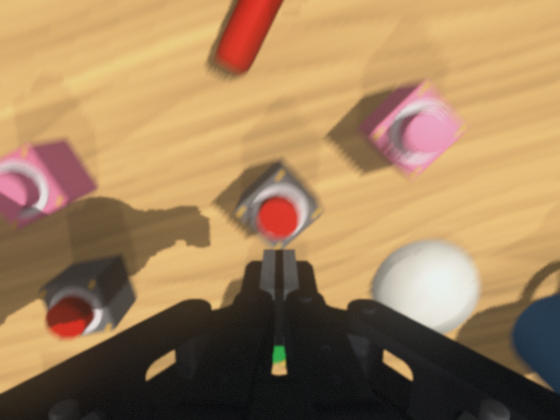

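The wrist view shows the red cap at (277,217), just ahead of the closed fingertips at about (278,255). Its world position of (0.472, 0.233) matches the earlier estimate. Descending to just above the cap.

>>> send_rows(commands="0 0 0 0.7 0;0 0 0 0.7 0;0 0 0 0.7 0;0 0 0 0.4 0;0 0 0 0.2 0;0 0 0 0.1 0;0 0 0 0 0;0 0 0 0 0;0 0 0 0 0")

```text
t: 2.62
tcp_pos: [0.4724, 0.2352, 0.0839]
tool_rot: [0.14, 0.99, 0.0, 0.001]
force: [-0.0, -0.3, -0.1]
finger_gap: 0.002
gripper_force: 0.0
```

```bash
python3 - <<'E'
from h import *
go(.4715,.234,.068)
E
```

```text
t 2.62 tcp [0.4724 0.2352 0.0839] F [-0.   -0.28 -0.09] gap 0.002 tilt [0.0014 0.0004] q6 -1.04 yaw_y 73.86 units [ 0.026 -0.072  0.797]
```

>>> send_rows(commands="0 0 0 0.2 0;0 0 0 0.2 0;0 0 0 0.2 0;0 0 0 0.1 0;0 0 0 0.05 0;0 0 0 0.05 0;0 0 0 0.025 0;0 0 0 0.025 0;0 0 0 0.0 0;0 0 0 0 0")

```text
t: 3.45
tcp_pos: [0.4718, 0.235, 0.0664]
tool_rot: [0.14, 0.99, -0.0, -0.0]
force: [-0.7, 0.4, 1.8]
finger_gap: 0.0
gripper_force: 0.5
```

>>> send_rows(commands="0 0 0 0.025 0;0 0 0 0.025 0;0 0 0 0 0;0 0 0 0 0")

```text
t: 3.78
tcp_pos: [0.4719, 0.235, 0.0653]
tool_rot: [0.14, 0.99, -0.0, -0.0]
force: [-0.2, -0.2, 1.7]
finger_gap: -0.001
gripper_force: 0.8
```

>>> send_rows(commands="0 0 0 0.03 0;0 0 0 0.03 0;0 0 0 0.02 0;0 0 0 0 0;0 0 0 0 0")

```text
t: 4.2
tcp_pos: [0.4719, 0.235, 0.0637]
tool_rot: [0.14, 0.99, 0.0, -0.0]
force: [-1.6, -0.3, 2.2]
finger_gap: -0.0
gripper_force: 1.1
```

>>> send_rows(commands="0 0 0 0.03 0;0 0 0 0.03 0;0 0 0 0.02 0;0 0 0 0 0;0 0 0 0 0")

```text
t: 4.62
tcp_pos: [0.4719, 0.235, 0.0621]
tool_rot: [0.14, 0.99, -0.0, -0.0]
force: [-0.3, -0.7, 2.1]
finger_gap: 0.003
gripper_force: 1.4
```

Soft: the force rises evenly with no drop. On to the second switch.

>>> send_rows(commands="0 0 0 -0.4 0;0 0 0 -0.8 0;0 0 0 -0.45 0;0 -0.41 -0.82 0 0;0 -0.41 -0.82 0 0;0 -0.41 -0.82 0 0;0 -0.41 -0.82 0 0;0 -0.41 -0.82 0 0;0 -0.41 -0.82 0 0;0 -0.41 -0.82 0 0;0 -0.41 -0.82 0 0;0 -0.41 -0.82 0 0;0 0 0 0 0;0 0 0 0 0;0 0 0 0.4 0;0 0 0 0.4 0;0 0 0 0.2 0;0 0 0 0 0;0 0 0 0 0")

```text
t: 6.2
tcp_pos: [0.5011, 0.0733, 0.0744]
tool_rot: [0.14, 0.99, -0.0, -0.001]
force: [0.4, 0.9, 0.6]
finger_gap: -0.002
gripper_force: 0.0
```

```bash
python3 - <<'E'
from h import *
s=shot('wrist','w2.png')
for c,st in red(s): print(c,st,at(s,c,.06).round(4))
go(.502,.0735,.068)
E
```

```text
[279.1 243.6] [ 251  228   57   34 1123] [0.4928 0.0762 0.06  ]
t 6.25 tcp [0.5015 0.0732 0.0748] F [ 0.32  0.53 -0.28] gap 0.002 tilt [-0.0008  0.0001] q6 -1.37 yaw_y 73.9 units [-0.021  0.022  0.338]
```

>>> send_rows(commands="0 0 0 0.15 0;0 0 0 0.1 0;0 0 0 0.05 0;0 0 0 0.05 0;0 0 0 0.05 0;0 0 0 0.03 0;0 0 0 0 0;0 0 0 0 0")

```text
t: 6.92
tcp_pos: [0.5018, 0.0727, 0.0671]
tool_rot: [0.14, 0.99, 0.0, 0.0]
force: [-0.9, 0.4, 5.3]
finger_gap: 0.001
gripper_force: 2.9
```

>>> send_rows(commands="0 0 0 0.025 0;0 0 0 0.025 0;0 0 0 0 0;0 0 0 0 0")

```text
t: 7.25
tcp_pos: [0.5018, 0.0727, 0.0662]
tool_rot: [0.14, 0.99, 0.0, 0.0]
force: [-0.4, -0.2, 7.1]
finger_gap: 0.0
gripper_force: 3.2
```

>>> send_rows(commands="0 0 0 0.03 0;0 0 0 0.03 0;0 0 0 0.02 0;0 0 0 0 0;0 0 0 0 0")

```text
t: 7.67
tcp_pos: [0.5018, 0.0727, 0.0643]
tool_rot: [0.14, 0.99, 0.0, 0.0]
force: [-0.4, 0.6, 4.9]
finger_gap: -0.0
gripper_force: 2.4
```

>>> send_rows(commands="0 0 0 0.03 0;0 0 0 0.03 0;0 0 0 0.01 0;0 0 0 0 0;0 0 0 0 0")

```text
t: 8.08
tcp_pos: [0.5018, 0.0727, 0.0624]
tool_rot: [0.14, 0.99, 0.0, -0.0]
force: [-0.1, 0.2, 1.7]
finger_gap: -0.001
gripper_force: 1.3
```

The second switch clearly snaps: 7.1 N at about 2 mm, 4.9 N at 4 mm and 1.7 N at 6 mm. I'm releasing it, rising and looking at its yaw.

>>> send_rows(commands="0 0 0 -0.2 0;0 0 0 -0.4 0;0 0 0 -0.8 0;85 0 0 -0.9 0;85 0 0 -0.9 0;85 0 0 -0.9 0;85 0 0 -0.5 0;85 0 0 -0.2 0;85 0 0 0 0;85 0 0 0 0;85 0 0 0 0;85 0 0 0 0")

```text
t: 9.08
tcp_pos: [0.5011, 0.0727, 0.1575]
tool_rot: [0.14, 0.99, -0.0, -0.001]
force: [-0.2, 0.4, -0.9]
finger_gap: 0.994
gripper_force: 0.0
```

```bash
python3 - <<'E'
from h import *
import pickle
s=shot('wrist','w3.png');pickle.dump(s,open('w3.pkl','wb'))
for c,st in red(s): print(c,st,at(s,c,.06).round(4))
go(.502,.0735,.068)
E
```

```text
[511.9  95.4] [ 484   73   56   44 1956] [0.4704 0.2329 0.06  ]
[ 47.8 189.2] [  23  169   51   42 1609] [ 0.4445 -0.0714  0.06  ]
[279.6 208.7] [ 261  189   38   40 1199] [0.5008 0.0737 0.06  ]
t 9.13 tcp [0.5012 0.0727 0.1576] F [ 0.78 -0.14  0.74] gap 0.998 tilt [-0.002   0.0001] q6 -1.37 yaw_y 73.85 units [-0.035  0.051  4.481]
```

View pics/w3.png

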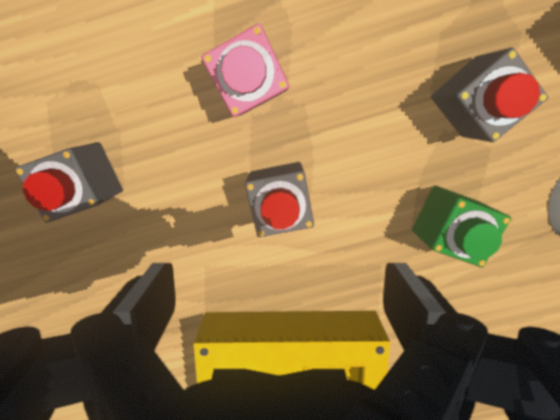

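The snapping switch is at (280,208), with yellow corner dots near (251,187), (300,178), (309,224) and (259,231). It is turned about 10° in the picture. The near edge of the box, at row 341, is nearly parallel to the picture rows.

```bash
python3 - <<'E'
from h import *
import pickle
s=pickle.load(open('w3.pkl','rb'))
h=cv2.cvtColor(s['pixels'],cv2.COLOR_RGB2HSV)
m=cv2.inRange(h,(18,90,110),(38,255,255)); m[:165]=0;m[245:]=0;m[:,:238]=0;m[:,322:]=0
n,l,st,c=cv2.connectedComponentsWithStats(m)
P=[at(s,c[i],.045)[:2] for i in range(1,n) if st[i,4]>4]
print([(c[i].round(1),st[i,4]) for i in range(1,n)],np.round(P,4)); 
r=cv2.minAreaRect(np.float32(P)*1000) ; print(r,cv2.boxPoints(r))
print('box edge', [at(s,p,.045).round(4) for p in[(196,342),(387,341),(204,351),(380,350)]])
t=pickle.load(open('top.pkl','rb'))
# seat corner/box from top
print('proj box corners', proj(t,[[.6344,.1268,.045]]))
go(.5015,.0735,.03)
E
```

```text
[(array([242.9, 167.2]), np.int32(59)), (array([251., 165.]), np.int32(1)), (array([253., 165.]), np.int32(1)), (array([259. , 165.5]), np.int32(2)), (array([280., 165.]), np.int32(1)), (array([302. , 165.5]), np.int32(2)), (array([304.8, 166.4]), np.int32(5)), (array([308., 165.]), np.int32(1)), (array([316.1, 177.1]), np.int32(261)), (array([265.2, 166.2]), np.int32(4)), (array([268., 166.]), np.int32(1)), (array([273., 166.]), np.int32(1)), (array([308., 167.]), np.int32(1)), (array([250., 169.]), np.int32(1)), (array([257., 169.]), np.int32(1)), (array([304., 170.]), np.int32(1)), (array([242., 173.]), np.int32(1)), (array([299.6, 176.5]), np.int32(43)), (array([247., 175.]), np.int32(1)), (array([305., 175.]), np.int32(1)), (array([238. , 176.5]), np.int32(2)), (array([244., 176.]), np.int32(1)), (array([240.7, 179. ]), np.int32(3)), (array([308., 178.]), np.int32(1)), (array([307., 181.]), np.int32(1)), (array([239.1, 184.4]), np.int32(7)), (array([242., 182.]), np.int32(1)), (array([249.8, 186.5]), np.int32(45)), (array([308., 185.]), np.int32(1)), (array([239., 189.]), np.int
[... 811 characters left out ...]
p.int32(2))] [[0.4686 0.0562]
 [0.4802 0.0983]
 [0.4898 0.104 ]
 [0.4861 0.0928]
 [0.4797 0.0498]
 [0.4832 0.0567]
 [0.509  0.0998]
 [0.5254 0.0686]
 [0.5196 0.0541]]
((499.9925231933594, 73.20243835449219), (55.9902229309082, 51.51908493041992), 74.59085083007812) [[467.7204    53.058235]
 [517.3875    39.369102]
 [532.26465   93.34664 ]
 [482.59753  107.035774]]
box edge [array([ 0.595 , -0.0244,  0.045 ]), array([0.6373, 0.1252, 0.045 ]), array([ 0.6049, -0.021 ,  0.045 ]), array([0.6442, 0.118 , 0.045 ])]
proj box corners [[226.7193229  164.20677525]]
t 9.13 tcp [0.5012 0.0727 0.1576] F [ 0.78 -0.14  0.74] gap 0.998 tilt [-0.002   0.0001] q6 -1.37 yaw_y 73.85 units [-0.015  0.044  6.381]
```

>>> send_rows(commands="85 -0.02 0.04 0.3 -0.98;85 0 0 0.5 -0.98;85 0 0 0.9 -0.98;85 0 0 0.9 0;85 0 0 0.9 0;85 0 0 0.9 0;85 0 0 0.9 0;85 0 0 0.6 0;85 0 0 0.3 0;85 0 0 0.18 0;85 0 0 0 0;85 0 0 0 0")

```text
t: 10.13
tcp_pos: [0.5026, 0.0734, 0.0311]
tool_rot: [0.038, 0.999, -0.0, 0.0]
force: [-0.5, -1.1, -0.3]
finger_gap: 0.994
gripper_force: 0.0
```

```bash
python3 - <<'E'
from h import *
go(.502,.0735,.03)
E
```

```text
t 10.13 tcp [0.5026 0.0734 0.0311] F [-0.48 -1.05 -0.35] gap 0.994 tilt [ 0.0004 -0.    ] q6 -1.57 yaw_y 85.61 units [0.032 0.005 0.056]
```

>>> send_rows(commands="40 0 0 0 0;20 0 0 0 0;0 0 0 0 0;0 0 0 0 0;0 0 0 0 0;0 0 0 0 0;0 0 0 -0.1 0;0 0 0 -0.3 0;0 0 0 -0.6 0;0 0 0 -0.9 0;0 0 0 -0.9 0;0 0 0 -0.9 0;0 0 0 -0.9 0;0 0 0 -0.9 0;0 0 0 -0.9 0;0 0 0 -0.9 0;0 0 0 -0.7 0;0 0 0 -0.3 0;0 0 0 -0.1 0;0 0 0 0 0", grip_force=40)

```text
t: 11.8
tcp_pos: [0.5021, 0.0734, 0.199]
tool_rot: [0.038, 0.999, -0.0, -0.0]
force: [0.3, 0.1, -2.4]
finger_gap: 0.505
gripper_force: 41.1
```

```bash
python3 - <<'E'
from h import *
go(.751,.051,.2)
E
```

```text
t 11.8 tcp [0.5021 0.0734 0.199 ] F [ 0.29  0.13 -2.43] gap 0.505 tilt [-0. -0.] q6 -1.57 yaw_y 85.62 units [-12.495  -0.166  -0.052]
```

>>> send_rows(commands="0 -0.5 0 0 0;0 -0.9 0 0 0;0 -0.9 0 0 0;0 -0.9 0 0 0;0 -0.9 0 0 0;0 -0.9 0 0 0;0 -0.9 0 0 0;0 -0.9 0 0 0;0 -0.9 0 0 0;0 -0.9 0 0 0;0 -0.9 0 0 0;0 -0.9 0 0 0;0 -0.9 0 0 0;0 -0.9 0 0 0;0 -0.3 0 0 0.95;0 0 0 0 0.95;0 0 0 0 0.95;0 0 0 0 0;0 0 0 0 0;0 0 0 0 0")

```text
t: 13.47
tcp_pos: [0.7514, 0.0542, 0.1975]
tool_rot: [0.137, 0.991, -0.0, -0.001]
force: [-0.0, -0.4, -1.6]
finger_gap: 0.505
gripper_force: 41.0
```

```bash
python3 - <<'E'
from h import *
import pickle
s=shot('wrist','w4.png');pickle.dump(s,open('w4.pkl','wb'))
go(.674,.073,.2)
E
```

```text
t 13.52 tcp [0.7515 0.0542 0.198 ] F [-0.31 -0.06 -1.26] gap 0.508 tilt [-0.0012  0.0001] q6 -1.37 yaw_y 74.28 units [ 3.985 -0.147 -0.095]
```

View pics/w4.png

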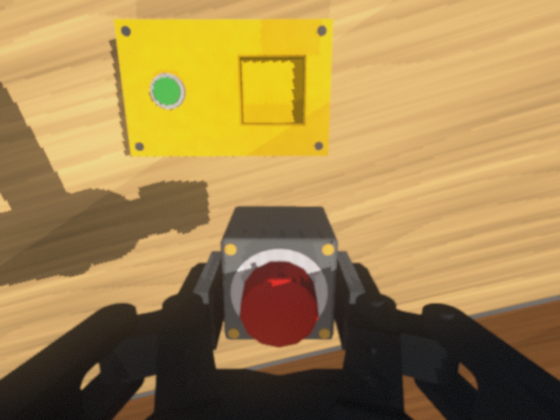

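The view shows the seat with corners near (240,57), (305,56), (304,124) and (241,123), and the lamp at (167,92). The held switch is square between the pads, with corner dots at (230,250), (328,250), (234,333) and (326,333).

```bash
python3 - <<'E'
from h import *
import pickle
s=pickle.load(open('w4.pkl','rb'))
S=np.array([at(s,p,.045)[:2] for p in [(240,57),(305,56),(304.5,124),(241,123.5)]]);print(S.round(4),'c',S.mean(0))
B=np.array([at(s,p,.045)[:2] for p in [(115,19),(332,20),(328,156),(129,155)]]);print(B.round(4),'c',B.mean(0))
for Q in(S,B):
  for a,b in((0,1),(1,2),(2,3),(3,0)): d=Q[b]-Q[a]; print(np.hypot(*d).round(4),np.degrees(np.arctan2(d[1],d[0])).round(1))
p=readout.sense()['tcp_pos']
H=np.array([at(s,q,p[2]+.014)[:2] for q in [(230,250),(328,250),(234,333),(326,333)]]);print(H.round(4),'held c',H.mean(0), 'tcp',p)
d=H[1]-H[0];print(np.hypot(*d),np.degrees(np.arctan2(d[1],d[0])))
E
```

```text
[[0.6443 0.0545]
 [0.6569 0.1017]
 [0.705  0.0889]
 [0.691  0.0406]] c [0.67431763 0.07141093]
[[ 0.5958 -0.0254]
 [ 0.6388  0.1268]
 [ 0.7347  0.1009]
 [ 0.6904 -0.0541]] c [0.66492406 0.03703362]
0.0489 75.1
0.0498 -15.0
0.0503 -106.2
0.0487 163.4
0.1582 74.2
0.0994 -15.1
0.1612 -106.0
0.0988 163.1
[[0.7293 0.0422]
 [0.739  0.0768]
 [0.7633 0.0329]
 [0.7731 0.0678]] held c [0.75117592 0.05489993] tcp [0.75150754 0.0542318  0.19800569]
0.03601158021565273 74.25364136860858
```

>>> send_rows(commands="0 0.4 -0.04 0 0;0 0.8 -0.05 0 0;0 0.8 -0.05 0 0;0 0.8 -0.05 0 0;0 0.7 -0.045 0 0;0 0.43 0 0.3 0;0 0 0 0.7 0;0 0 0 0.9 0;0 0 0 0.9 0;0 0 0 0.9 0;0 0 0 0.9 0;0 0 0 0.6 0;0 0 0 0.3 0;0 0 0 0.1 0;0 0 0 0 0;0 0 0 0 0;0 0 0 0 0")

```text
t: 14.93
tcp_pos: [0.6756, 0.0711, 0.0882]
tool_rot: [0.137, 0.991, 0.0, 0.001]
force: [0.4, -0.2, -1.2]
finger_gap: 0.51
gripper_force: 41.0
```

```bash
python3 - <<'E'
from h import *
go(.6744,.0712,.06)
s=shot('wrist','w5.png'); shot('scene','s5.png')
E
```

```text
t 14.93 tcp [0.6756 0.0711 0.0882] F [ 0.43 -0.18 -1.2 ] gap 0.51 tilt [ 0.0024 -0.0002] q6 -1.35 yaw_y 74.22 units [ 0.064 -0.012  1.411]
```

View pics/w5.png

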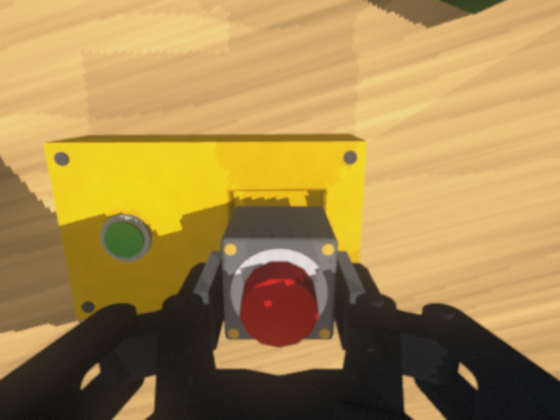

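The seat's rim (row 190, columns 231 to 327, centre 279) is centred on the housing (centre 280), so the alignment is good. Lowering slowly.

>>> send_rows(commands="0 0.05 0 0.2 0;0 0 0 0.2 0;0 0 0 0.15 0;0 0 0 0.1 0;0 0 0 0.1 0;0 0 0 0.1 0;0 0 0 0 0;0 0 0 0 0")

```text
t: 15.7
tcp_pos: [0.6737, 0.0714, 0.0697]
tool_rot: [0.137, 0.991, -0.0, -0.0]
force: [0.4, 0.2, -1.4]
finger_gap: 0.505
gripper_force: 41.0
```

>>> send_rows(commands="0 0 0 0.1 0;0 0 0 0.1 0;0 0 0 0.1 0;0 0 0 0.1 0;0 0 0 0.05 0;0 0 0 0 0;0 0 0 0 0")

```text
t: 16.28
tcp_pos: [0.6738, 0.0714, 0.0609]
tool_rot: [0.137, 0.991, 0.0, 0.0]
force: [-0.2, 0.1, -2.2]
finger_gap: 0.508
gripper_force: 41.1
```

Now inside the seat without contact, about 1 mm above the floor. Touching down gently.

>>> send_rows(commands="0 0 0 0.04 0;0 0 0 0.03 0;0 0 0 0 0;0 0 0 0 0")

```text
t: 16.62
tcp_pos: [0.6739, 0.0714, 0.0607]
tool_rot: [0.137, 0.991, -0.0, 0.0]
force: [-2.9, 0.8, 5.9]
finger_gap: 0.506
gripper_force: 41.8
```

The floor is reached with 6 N and the height matches. Opening, then rising straight up and back.

>>> send_rows(commands="50 0 0 -0.03 0;60 0 0 0 0;85 0 0 0 0;85 0 0 0 0;85 0 0 0 0;85 0 0 0 0;85 0 0 -0.3 0;85 0 0 -0.6 0;85 0 0 -0.9 0;85 0 0 -0.9 0;85 0 0 -0.9 0;85 0 0 -0.9 0;85 0 0 -0.9 0;85 0 0 -0.5 0;85 -0.5 0 -0.2 0;85 -0.9 0 0 0;85 -0.9 0 0 0;85 -0.4 0 0 0;85 0 0 0 0;85 0 0 0 0")

```text
t: 18.28
tcp_pos: [0.7251, 0.0567, 0.1817]
tool_rot: [0.137, 0.991, -0.0, -0.001]
force: [0.1, -1.0, -0.2]
finger_gap: 0.992
gripper_force: 0.0
```

```bash
python3 - <<'E'
from h import *
go(.6744,.0712,.06)
s=shot('wrist','w6.png')
for c,st in red(s): print(c,st,at(s,c,.089).round(4))
s=shot('top','t6.png')
for c,st in red(s)[:5]: print(c,at(s,c,.06).round(4))
E
```

```text
t 18.28 tcp [0.7251 0.0567 0.1817] F [ 0.14 -0.95 -0.24] gap 0.992 tilt [-0.0016  0.0002] q6 -1.37 yaw_y 74.2 units [2.627 0.011 6.091]
[278.7 129.3] [ 258  109   42   42 1405] [0.6731 0.0718 0.089 ]
[340.9 214.1] [ 0.4587 -0.2343  0.06  ]
[291.3 221. ] [ 0.4412 -0.0765  0.06  ]
[193.2 252.2] [0.3514 0.2338 0.06  ]
[540.7 372.6] [-0.0464 -0.8241  0.06  ]
```

View pics/w6.png

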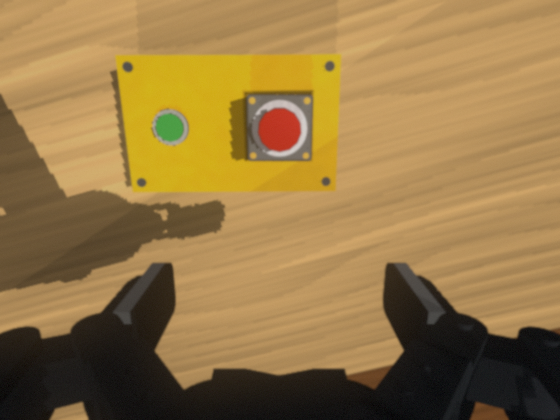

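The switch stands square and upright in the seat, with its cap at (279,129). It touched down at the expected floor height, and the gripper is clear. Handing in.

```bash
python3 -c "
from station import sign_off; print(sign_off())"
```

```text
the job is handed in; nothing more can be done
None
```

The second switch I pressed snapped (7.1 N at about 2 mm, down to 1.7 N at about 6 mm); it now stands upright in the control box's seat, on the floor to within about 1 mm by the arm's height reading, gripper open and clear, and the job was handed in at about 18 s.

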